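Pin the swing arm into the bowl-coring rig

ROBOT

A 7-joint arm with a two-finger parallel gripper is mounted at the origin on the work surface. World frame = base frame: x ahead of the robot, y to its left, z up, the work surface at z = 0. Lengths are in m, angles in rad, forces in N, time in s.
With the tool pointing down it reaches from about 0.4 to 0.85 m from the base axis. Payload 4.5 kg.
Tool frame: the origin (TCP) lies at the very end of the fingers, on their centre line; the grasp point (between the pads) lies 19 mm behind it; z points along the fingers, y is the line along which they close (so a half turn about z gives the same grasp; the last joint's range is limited). The gripper opens to 88 mm and grips with 3 to 60 N. Pads are 18 mm wide; open, the fingers measure 123 mm over their backs; the gripper's body (75 mm by 187 mm) begins 45 mm behind the grasp point.
Start: joints at [-1.104, 0.689, -0.195, 1.565, 0.157, 0.902, -0.215], TCP at [0.262, 0.567, 0.239] pointing down, gripper open.
Joint ranges: [-3.01, 3.01], [-0.46, 2.08], [-1.47, 1.51], [0.13, 2.56], [-1, 4.14], [0.04, 2.09], [-2.66, 2.66]. Speed limits (rad/s): [2.57, 2.57, 3.14, 3.14, 3.14, 3.14, 3.14].

INTERFACE

Orientations are given as a rotation vector (axis times angle).
In Python, from workcell import r gives the robot as it stands. The module is installed in compiled form; this text tells all that it offers.
- The arm moves only by the tool drive_tool, never from a script. Its arguments are lists of equal length, an entry for each row: "translation": the shift along the tool's x, y, z in cm, a list of three; "roll": the turn about the tool's z in degrees. A call has 1 to 5 rows; each row shifts and turns the commanded pose from where the row before left it, along the tool's axes as they then stand; what a row does not reach is not made up. A row lasts 1/10 s, in which the tool goes at most 50 mm and 8.59 degrees, less where a joint would pass 70% of its speed; a pose out of reach is approached as far as the arm can. A call is refused whole if a number of a shift passes 5 or a number of a turn 8.59, either way. A call with a gripper value outside its range is refused whole. "fingers" is the closure in counts, from 0 (fully open) to 255 (shut), set as the call begins (left out, the last holds). The fingers move at their own pace and stop on an object; "force" is the grip in N (left out, the last holds). Time passes only in rows, so rows that do not move let the fingers close. It gives the time, the measured TCP pose, the force, the opening and the grip force at its end, in the units of the state.
- r.read_state(): the state, without advancing time (a new reading comes with each control period).
- r.grab_frame(name): name is "scene" or "top" or "wrist"; returns (picture, depth): 480x640x3 uint8, red, green, blue; 480x640 float32, m along the optical axis (not along the pixel's ray), 0 where there is no reading.
- r.camera_model(name): a dict with "fx", "fy", "cx", "cy" (pixels), "xyz" and "attitude" of the camera in the world; the wrist camera has in their place "mount" (4x4, takes a point from camera to tool coordinates, whose origin is the TCP and whose axes are the flange's). Camera axes: x right, y down, z forward; pixel columns grow to the right and rows downward; lengths in m; the calibration is good to about 2 mm. The wrist camera is an equidistant fisheye: a pixel r from the principal point sees the ray r / f radians off the axis. A picture is of the moment at which its call begins: read the wrist's pose just before it. camera_model takes no time and is no camera call.
- r.sign_off(): hands the job in; it is judged then, once.
The state is a dict: "time_s": time; "joint_positions": joint angles; "dq": joint speeds; "tau": joint torques, N m; "ee_pos": TCP position; "eef_rot": TCP orientation; "force": force on the tool from outside, world axes, zero at the start; "ft_torque": the same for the moment, N m; "width": finger opening in m; "grip_force": force on a finger pad.
Only numpy, scipy, OpenCV 4.12 (cv2) and the standard library are available. Lean on these libraries where they do the work, as an engineer would, in place of code of your own. Each camera call takes 0.05 s, during which the arm holds its last target. There are 200 camera calls.

TASK

Fit the swing arm to the bowl-coring rig on the lathe bed: bring the arm's eye into the mouth of the fork and lay it down, bar resting on the steel rest, then take the pivot pin out of the drilled wooden block and push it down through fork and eye until its collar sits flat on the fork. The pin is a close fit and the last stretch runs stiffly past a spring plunger, so find the holes by feel and keep to a firm thumb's push, never more than about 40 N on the pin or 60 N between arm and rig. Leave the lathe centres, the gouge and the offcut alone, and let go when the pin is home.

Things in the scene. Friction and masses are not known exactly. Their poses are not given: they have to be found in the camera images.
- rig: green cast rig clamped on the lathe bed, fixed. Origin at its underside; z up, x out of the fork's mouth towards the rest. Sole plate to z 16 mm; rest: steel bar 26 x 70 mm, top at z 58, centre x = 165. The fork stands on the sole, screwed down through 2 slots along x: it may sit anywhere up to 8 mm either way along x from its nominal place, does not move in use, and its place is not measured
- pivot (a point): nominal centre of the fork's bore at the fork's top (z 108 mm on the rig), axes as the rig's; the true bore lies up to 8 mm from it along x. Fork: two lugs 39 x 44 mm, 18 thick, 13 mm bore, z 40 to 58 and 90 to 108, open to both sides; back web face 19.5 mm behind the bore. A spring plunger in the lower lug, 59 mm below the top, rubs on the pin with about 3 to 10 N
- swingarm: loose steel arm, about 0.65 kg: round eye 36 mm across, square bar 24 wide, curved knife at the far end, all 26 mm high with one level underside. Origin at the underside of the bar, near the balance point; z up, x along the bar from eye to knife. Eye axis at x = -95 mm, bar from -81 to +85, straight and free to grip from -70 to +80; the knife bends to +y. Lies on the bench
- eye (a point): centre of the eye at its underside, axes as the arm's. Through hole 13 mm, wall 11.5 mm. Lies at the top of the lower lug (z 58 mm on the rig) when the arm is in place
- pin: loose pivot pin, about 0.1 kg, standing in one of the block's three holes: steel shank 12 mm thick, nose tapering to 9 mm over the lowest 7 mm, collar 26 mm wide at 74 to 79 mm, above it a straight dark wooden grip 22 mm thick from 79 to 121 mm. Origin at the tip of the nose, z up along the pin to the grip
- collar (a point): centre of the collar's underside, 74 mm above the tip; meets the fork's top when the pin is home
- block: light wooden block 70 x 190 mm, 50 high, fixed on the bench, origin under its centre, y along its length. Three holes 14 mm wide, 40 deep, at y = -65, 0, +65 mm; the pin and two lathe centres stand in them in any order, their tips 10 mm above the bench
- drive_centre: bystander: steel four-prong drive centre standing in the block, head 26 mm wide, 88 mm above the bench in all. Origin at its lower tip
- live_centre: bystander: steel cone centre standing in the block, body 30 mm wide, 109 mm above the bench in all. Origin at its lower tip
- gouge: bystander: turning gouge lying on the bench, turned wooden handle, 390 mm long, 33 mm high. Origin under its middle, x towards the blade
- banjo: obstacle, fixed on the lathe bed: tool-rest holder with the tool rest turned across the bed, 150 mm along world x, top 135 mm above the bed. Origin under it on the bed's top, which is 75 mm above the bench
- headstock: obstacle, fixed: headstock at the left end of the bed, with chuck and a rough bowl blank 200 mm across whose face stands 140 mm to the right (-y) of the origin, spindle axis 160 mm above the bed. Origin at the headstock's right-hand end, on the bed's top
- offcut: bystander: loose wood offcut 75 x 50 x 45 mm on the bench. Origin under its centre
There are look-alikes about, which are no part of the job. Leave any pink look-alike of the pin alone.

How it is judged:
By the outcome, as a careful person would: the job done as asked, in the order asked, and still so for the second after the job is handed in, with the robot touching nothing.
It also fails if it takes over 72 s, if anything falls off the work surface, if the arm or the gripper's body presses on something with over 40 N, if the wrist force passes 120 N, or if a joint passes its speed limit or range.

## Working session

There is one attempt and no reset: what is moved stays moved. The work goes in short steps, Python scripts to look and compute and a tool call to move; the robot and the scene stay as the last step left them, time stands still between calls to the robot, and variables do not carry over. Pictures are saved under pics/ and viewed, at most 10 in all, crops included, and the job is handed in when it is done.

Besides the shell and the picture viewer there is one more tool, called in YAML: its name, and indented under it one key for each argument. drive_tool: Moves the arm, as the interface text tells. Its arguments: {"type":"object","properties":{"translation":{"type":"array","items":{"type":"array","items":{"type":"number"}}},"roll":{"type":"array","items":{"type":"number"}},"fingers":{"type":"number"},"force":{"type":"number"}},"required":["translation","roll"]}

```bash
mkdir -p pics; cat > h.py <<'E'
import numpy as np, cv2
from scipy.spatial.transform import Rotation as R
from workcell import r
def pts(name,depth):
    m=r.camera_model(name); v,u=np.mgrid[0:480,0:640]
    p=np.stack([(u-m['cx'])/m['fx']*depth,(v-m['cy'])/m['fy']*depth,depth],-1)
    a=np.array(m['attitude']); Q=a if a.shape==(3,3) else R.from_rotvec(a).as_matrix() 
    return p@Q.T+np.array(m['xyz'])
E
python3 - <<'E'
from h import *
for n in('scene','top','wrist'):print(n,r.camera_model(n))
s=r.read_state();print(s)
for n in('scene','top'):
    im,d=r.grab_frame(n); cv2.imwrite(f'pics/{n}0.png',im[:,:,::-1]); np.save(f'{n}0.npy',d);np.save(f'{n}0im.npy',im)
E
```

```text
scene {'fx': 440.1204528038298, 'fy': 440.1204528038298, 'cx': 323.06415708584933, 'cy': 239.6430664226014, 'xyz': array([ 0.57662933, -0.80722662,  0.86274245]), 'attitude': array([-2.30669813, -0.1286774 ,  0.0343341 ])}
top {'fx': 597.1860755634525, 'fy': 597.1860755634525, 'cx': 317.59580558142744, 'cy': 236.21974261819238, 'xyz': array([0.19111923, 0.02210947, 1.80138357]), 'attitude': array([-2.13241811,  2.10010949, -0.21115747])}
wrist {'fx': 371.64829954431775, 'fy': 371.64829954431775, 'cx': 319.51509364031426, 'cy': 236.9075066312723, 'mount': array([[-4.58430197e-05, -9.55525030e-01, -2.94910012e-01,
         7.68543250e-02],
       [ 9.99999969e-01,  2.89533481e-05, -2.49257957e-04,
        -1.30098283e-03],
       [ 2.46710849e-04, -2.94910014e-01,  9.55524999e-01,
        -1.46110208e-01],
       [ 0.00000000e+00,  0.00000000e+00,  0.00000000e+00,
         1.00000000e+00]])}
{'time_s': 0.0, 'joint_positions': array([-1.10421203,  0.68996311, -0.19448742,  1.56634449,  0.15731815,
        0.9025136 , -0.21508645]), 'dq': array([-7.93313489e-05,  2.19321669e-03, -4.39237349e-04,  1.60037404e-05,
       -2.13080616e-04,  1.80128399e-04,  3.72948115e-04]), 'tau': array([-2.28350341e-04, -5.27565265e+01, -1.26691606e+00, -1.53435838e+01,
       -5.25682827e-02,  6.32223731e-03,  1.69573773e-04]), 'ee_pos': array([0.26192208, 0.56676905, 0.23792228]), 'eef_rot': array([-6.74337508e-01, -3.06813178e+00,  2.86281679e-03]), 'force': array([0.43801117, 0.33607059, 0.11226336]), 'ft_torque': array([ 0.01817331, -0.03401996, -0.0180624 ]), 'grip_force': 0.0, 'width': 0.08798752736852311}
```

View pics/scene0.png

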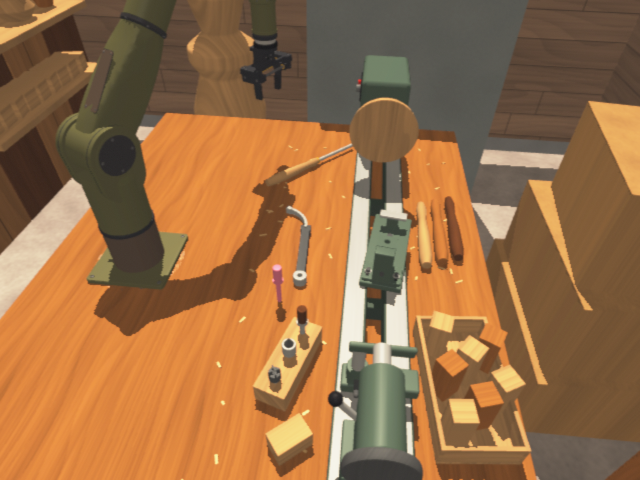

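View pics/top0.png

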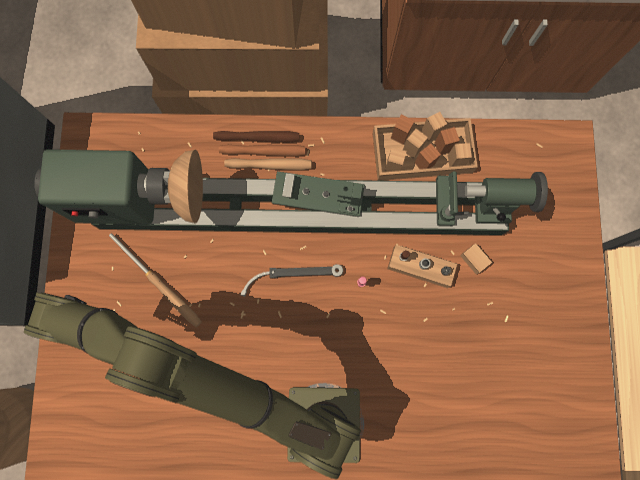

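Scene: the dark-gripped pin stands in the block's far hole (302,315), the two centres at (289,347) and (275,375), and a pink look-alike at (278,275). The swing arm has its eye at (300,278). In the top view the rig spans (275–362,175–212) with the rest at its left end, and the arm's eye is at (337,270).

```bash
python3 - <<'E'
from h import *
im=np.load('top0im.npy'); d=np.load('top0.npy'); P=pts('top',d)
def rect(mask,name):
    q=P[mask]; c,s,a=cv2.minAreaRect(q[:,:2].astype(np.float32)); print(name,len(q),'rect',np.round(c,4),np.round(s,4),round(a,2),'z',np.round(np.percentile(q[:,2],[5,50,95]),4))
def box(u0,u1,v0,v1):
    m=np.zeros((480,640),bool); m[v0:v1,u0:u1]=1; return m&(d>0)
print('table',P[300,480],P[330,250])
z=P[:,:,2]
b=box(380,465,235,295); rect(b&(z>.04)&(z<.06),'block')
b=box(240,350,255,300)
rect(b&(z>.018)&(z<.035),'arm'); 
b=box(380,465,235,275)
for lo,hi in((.06,.2),):
    n,l,st,ce=cv2.connectedComponentsWithStats((b&(z>lo)).astype(np.uint8))
    for i in range(1,n):
        q=P[l==i]; t=q[q[:,2]>q[:,2].max()-.006]; print('tall',len(q),q[:,2].max(),t.mean(0))
b=box(265,372,165,220); q=P[b]
h,e=np.histogram(q[:,2],bins=np.arange(0.06,.25,.004)); print([(round(x,3),n) for x,n in zip(e,h) if n>8])
for lo,hi in((.086,.1),(.125,.14),(.175,.192)): rect(b&(z>lo)&(z<hi),f'rig {lo}')
big=cv2.resize(im[160:300,230:480][:,:,::-1],None,fx=3.2,fy=3.2,interpolation=cv2.INTER_CUBIC)
cv2.imwrite('pics/topcrop.png',big)
E
```

```text
table [ 0.36630662 -0.46573766  0.00277742] [ 0.26671932  0.22311265 -0.00067367]
block 1268 rect [ 0.4786 -0.2993] [0.2052 0.1131] 73.72 z [0.0432 0.05   0.0569]
arm 665 rect [0.4312 0.105 ] [0.0652 0.3102] 12.78 z [0.0193 0.026  0.0326]
tall 1 0.062317491893612464 [ 0.50786868 -0.23053022  0.06231749]
tall 80 0.14190885526871178 [ 0.47496786 -0.22578446  0.13851583]
tall 1 0.06023977289640947 [ 0.49572416 -0.19812966  0.06023977]
tall 1 0.06168683125573993 [ 0.48054563 -0.20075     0.06168683]
tall 101 0.11474925878949849 [ 0.46203253 -0.28722551  0.11183218]
tall 1 0.060118314689143526 [ 0.46858393 -0.37772362  0.06011831]
tall 1 0.06125362535129142 [ 0.45662765 -0.19173218  0.06125363]
tall 73 0.09273818731054306 [ 0.44573957 -0.34816452  0.0888044 ]
tall 1 0.0618029082878071 [ 0.45082731 -0.20631338  0.06180291]
tall 1 0.06168265118488714 [ 0.44230652 -0.22973647  0.06168265]
[(np.float64(0.06), np.int64(12)), (np.float64(0.064), np.int64(57)), (np.float64(0.068), np.int64(212)), (np.float64(0.072), np.int64(445)), (np.float64(0.076), np.int64(373)), (np.float64(0.08), np.int64(
[... 222 characters left out ...]
p.float64(0.112), np.int64(9)), (np.float64(0.12), np.int64(11)), (np.float64(0.124), np.int64(40)), (np.float64(0.128), np.int64(66)), (np.float64(0.132), np.int64(109)), (np.float64(0.136), np.int64(68)), (np.float64(0.14), np.int64(19)), (np.float64(0.168), np.int64(13)), (np.float64(0.172), np.int64(24)), (np.float64(0.176), np.int64(56)), (np.float64(0.18), np.int64(126)), (np.float64(0.184), np.int64(105)), (np.float64(0.188), np.int64(41))]
rig 0.086 1828 rect [0.6526 0.0302] [0.3132 0.1319] 82.79 z [0.0869 0.0918 0.0981]
rig 0.125 273 rect [0.6583 0.0152] [0.2316 0.0705] 78.29 z [0.1269 0.1332 0.1386]
rig 0.175 338 rect [ 0.6543 -0.0634] [0.0647 0.0467] 82.15 z [0.1767 0.1833 0.1898]
```

View pics/topcrop.png

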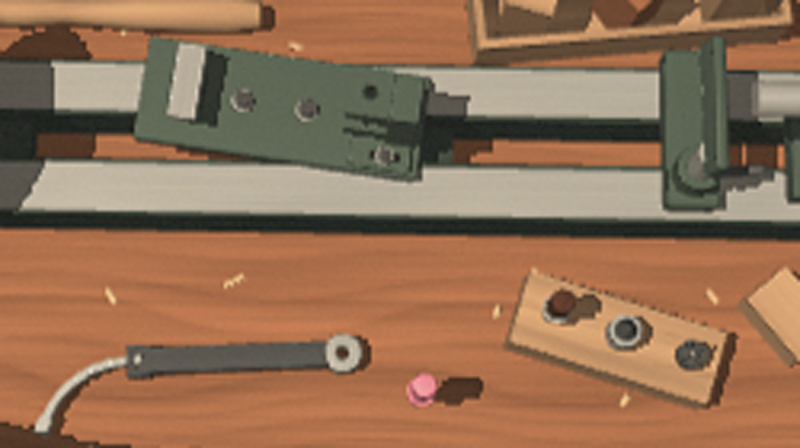

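Crop: fork bore at (371,92) and rest at (187,80) on the rig, arm eye hole at (343,352), pin grip at (565,300). Next I cast those pixels onto planes of known height.

```bash
cat >> h.py <<'E'
def ray(name,u,v,z):
    m=r.camera_model(name);Q=R.from_rotvec(m['attitude']).as_matrix();o=np.array(m['xyz'])
    k=Q@np.array([(u-m['cx'])/m['fx'],(v-m['cy'])/m['fy'],1]); return o+k*(z-o[2])/k[2]
def wray(u,v,z,s):
    m=r.camera_model('wrist');M=np.array(m['mount']);Rt=R.from_rotvec(s['eef_rot']).as_matrix()
    x,y=(u-m['cx'])/m['fx'],(v-m['cy'])/m['fy'];t=np.hypot(x,y);f=np.sin(t)/t if t>1e-9 else 1
    k=Rt@(M[:3,:3]@np.array([x*f,y*f,np.cos(t)]));o=Rt@M[:3,3]+s['ee_pos'];return o+k*(z-o[2])/k[2]
def wproj(p,s):
    m=r.camera_model('wrist');M=np.array(m['mount']);Rt=R.from_rotvec(s['eef_rot']).as_matrix()
    c=M[:3,:3].T@(Rt.T@(np.array(p)-s['ee_pos'])-M[:3,3]);t=np.arctan2(np.hypot(c[0],c[1]),c[2]);h=np.hypot(c[0],c[1])
    return np.array([m['cx']+m['fx']*t*c[0]/h,m['cy']+m['fy']*t*c[1]/h])
def delta(s,p):
    return np.round(R.from_rotvec(s['eef_rot']).inv().apply(np.array(p)-s['ee_pos'])*100,2)
E
python3 - <<'E'
from h import *
s=r.read_state();print(R.from_rotvec(s['eef_rot']).as_matrix().round(3).tolist())
for n,u,v,z in(('bore',371,92,.183),('rest',187,80,.133),('restA',194,45,.133),('restB',181,116,.133),('soleL',152,40,.091),('soleR',430,78,.091),('eye',343,352,.026),('barend',128,362,.026),('pin',566,298,.131),('drive',693,355,.088),('live',628,328,.109),('pink',424,385,.1)):
    p=ray('top',230+u/3.2-.5,160+v/3.2-.5,z);print(n,p.round(4))
    if n in('eye','bore'):print(delta(s,p))
E
```

```text
[[-0.908, 0.419, -0.001], [0.419, 0.908, -0.002], [-0.0, -0.002, -1.0]]
bore [ 0.6569 -0.0507  0.183 ]
[-61.75 -39.5    5.57]
rest [0.68   0.1139 0.133 ]
restA [0.7131 0.1083 0.133 ]
restB [0.6461 0.1184 0.133 ]
soleL [0.7305 0.1498 0.091 ]
soleR [ 0.6977 -0.1096  0.091 ]
eye [ 0.4489 -0.0331  0.026 ]
[-42.13 -46.59  21.28]
barend [0.4364 0.1681 0.026 ]
pin [ 0.485  -0.2272  0.131 ]
drive [ 0.442  -0.3477  0.088 ]
live [ 0.4625 -0.2856  0.109 ]
pink [ 0.4095 -0.1035  0.1   ]
```

drive_tool:
  translation:
    - [0, 0, 0]
    - [0, 0, 0]
    - [0, 0, 0]
    - [0, 0, 0]
    - [0, 0, 0]
  roll: [8.5, 8.5, 8.5, 8.5, 8.5]
  fingers: 0

```text
time_s: 0.6
ee_pos: [0.2619, 0.5671, 0.2383]
eef_rot: [1.749, 2.61, -0.002]
force: [-0.5, -0.6, 0.1]
width: 0.0884
grip_force: 0.0
```

drive_tool:
  translation:
    - [0, 0, 0]
    - [0, 0, 0]
    - [0, 0, 0]
  roll: [8.5, 8.5, 2.2]

```text
time_s: 0.9
ee_pos: [0.2618, 0.5672, 0.2383]
eef_rot: [2.154, 2.286, -0.001]
force: [0.2, -0.4, 0.5]
width: 0.0878
grip_force: 0.0
```

```bash
python3 - <<'E'
from h import *
s=r.read_state();print(s['time_s'],s['joint_positions'].round(3),delta(s,[.443,.062,.2]),R.from_rotvec(s['eef_rot']).as_matrix().round(3).tolist())
E
```

```text
0.9 [-1.279  0.69   0.12   1.576 -0.098  0.883 -1.064] [-51.5   15.1    3.88] [[-0.059, 0.998, -0.0], [0.998, 0.059, -0.001], [-0.001, -0.0, -1.0]]
```

drive_tool:
  translation:
    - [-4.5, 1.4, 0.3]
    - [-4.5, 1.4, 0.3]
    - [-4.5, 1.4, 0.3]
    - [-4.5, 1.4, 0.3]
    - [-4.5, 1.4, 0.3]
  roll: [0, 0, 0, 0, 0]

```text
time_s: 1.4
ee_pos: [0.3461, 0.3453, 0.2236]
eef_rot: [2.149, 2.291, 0.0]
force: [-0.0, 0.1, 0.3]
width: 0.0883
grip_force: 0.0
```

drive_tool:
  translation:
    - [-4.5, 1.4, 0.4]
    - [-4.5, 1.4, 0.4]
    - [-4.5, 1.4, 0.4]
    - [-4.5, 1.4, 0.4]
    - [-4.5, 1.4, 0.4]
  roll: [0, 0, 0, 0, 0]

```text
time_s: 1.9
ee_pos: [0.4298, 0.1252, 0.2036]
eef_rot: [-2.149, -2.291, -0.001]
force: [0.7, 0.2, 0.4]
width: 0.0882
grip_force: 0.0
```

```bash
python3 - <<'E'
from h import *
s=r.read_state();print(s['time_s'],s['joint_positions'].round(3),delta(s,[.443,.062,.2]))
E
```

```text
1.9 [-0.396  0.527  0.015  2.126 -0.017  0.488 -0.304] [-6.39  0.91  0.36]
```

drive_tool:
  translation:
    - [-3.2, 0.5, 0.2]
    - [-3.2, 0.4, 0.2]
    - [0, 0, 0]
    - [0, 0, 0]
  roll: [0, 0, 0, 0]

```text
time_s: 2.3
ee_pos: [0.4423, 0.0631, 0.1997]
eef_rot: [-2.153, -2.288, -0.0]
force: [-0.7, 0.2, -0.3]
width: 0.0879
grip_force: 0.0
```

```bash
python3 - <<'E'
from h import *
s=r.read_state();im,d=r.grab_frame('wrist');np.save('w1.npy',im);import pickle;pickle.dump(s,open('w1.pkl','wb'))
cv2.imwrite('pics/w1.png',im[:,:,::-1]);print(s['ee_pos'],s['eef_rot'])
print(wproj([.4489,-.0331,.026],s))
E
```

```text
[0.44233288 0.06313285 0.19965834] [-2.15255596e+00 -2.28780821e+00 -3.89664716e-04]
[321.40698197 308.95962939]
```

View pics/w1.png

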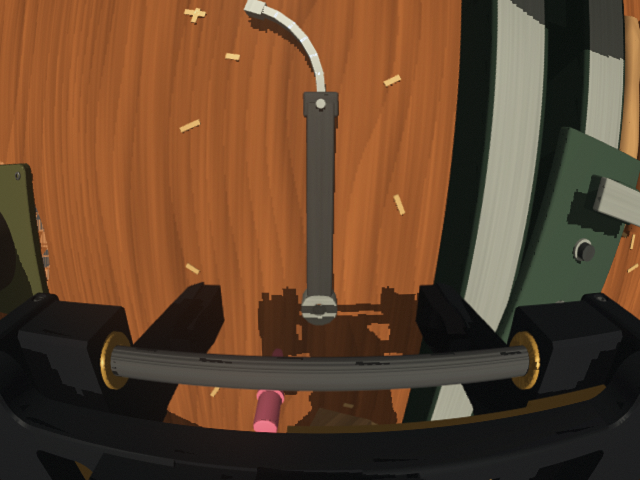

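Wrist view: eye at (319,309) as predicted, bar running up to its clamp at (320,104), pink pin behind the crossbar at (268,410). I'll measure the bar's axis.

```bash
python3 - <<'E'
from h import *
import pickle
im=np.load('w1.npy').astype(int);s=pickle.load(open('w1.pkl','rb'))
sat=im.max(2)-im.min(2);Q=[]
for v in range(130,281,10):
    c=np.where(sat[v,280:360]<35)[0]+280; 
    a,b=wray(c.min(),v,.026,s),wray(c.max()+1,v,.026,s);Q.append(np.r_[(a+b)/2,b[0]-a[0]])
Q=np.array(Q);print(Q[::5].round(4));f=np.polyfit(Q[:,1],Q[:,0],1);print('axis angle',90-np.degrees(np.arctan(f[0])))
e=wray(319,309,.026,s);print('eye',e,'clamp',wray(320.5,104,.026,s));print('bar x at y=.062',np.polyval(f,.062),'at eye',np.polyval(f,e[1]))
print(np.degrees(np.arctan2(*R.from_rotvec(s['eef_rot']).as_matrix()[[1,0],0])))
y=e[1]+.095;print(delta(s,[np.polyval(f,y),y,.003]))
E
```

```text
[[ 0.4381  0.1347  0.026   0.0237]
 [ 0.4403  0.0914  0.026   0.0234]
 [ 0.4427  0.0463  0.026   0.0232]
 [ 0.4452 -0.0024  0.026   0.0234]]
axis angle 92.97648068756989
eye [ 0.4465705  -0.03328623  0.026     ] clamp [0.43630829 0.15702496 0.026     ]
bar x at y=.062 0.4418792433870011 at eye 0.4468337625983659
93.48934734096147
[-0.15 -0.05 19.67]
```

drive_tool:
  translation:
    - [-0.1, 0, 4.8]
    - [0, 0, 4.8]
    - [0, 0, 4.8]
    - [0, 0, 3.5]
    - [0, 0, 1.6]
  roll: [0.5, 0, 0, 0, 0]

```text
time_s: 2.85
ee_pos: [0.4492, 0.0657, 0.0111]
eef_rot: [-2.148, -2.273, 0.027]
force: [0.3, -0.2, -0.0]
width: 0.088
grip_force: 0.0
```

drive_tool:
  translation:
    - [0, 0, 0]
    - [0, 0, 0]
    - [0, 0, 0]
    - [0, 0, 0]
    - [0, 0, 0]
  roll: [0, 0, 0, 0, 0]
  fingers: 255
  force: 40

```text
time_s: 3.35
ee_pos: [0.4512, 0.0638, 0.0149]
eef_rot: [-2.156, -2.272, 0.019]
force: [-0.2, -0.5, -0.2]
width: 0.0502
grip_force: 0.0
```

drive_tool:
  translation:
    - [0, 0, 0]
    - [0, 0, 0]
    - [0, 0, 0]
    - [0, 0, 0]
    - [0, 0, 0]
  roll: [0, 0, 0, 0, 0]

```text
time_s: 3.85
ee_pos: [0.4433, 0.0629, 0.0144]
eef_rot: [-2.147, -2.268, 0.038]
force: [-12.0, 2.2, 10.9]
width: 0.0235
grip_force: 39.9
```

```bash
python3 - <<'E'
from h import *
s=r.read_state();print(s['joint_positions'].round(3),s['force'],s['ft_torque'],R.from_rotvec(s['eef_rot']).as_matrix().round(3).tolist())
E
```

```text
[-0.228  0.926 -0.024  2.2    0.365  0.049 -0.553] [-12.01933347   2.24881519  10.89839151] [ 0.39120037  2.52573308 -0.10839341] [[-0.055, 0.998, -0.03], [0.999, 0.054, -0.005], [-0.004, -0.03, -1.0]]
```

drive_tool:
  translation:
    - [0, 0, -1]
    - [0, 0, -2]
    - [0, 0, -3]
    - [0, 0, -3]
    - [0, 0, -3]
  roll: [0, 0, 0, 0, 0]

```text
time_s: 4.35
ee_pos: [0.4528, 0.0636, 0.1351]
eef_rot: [-2.156, -2.271, 0.021]
force: [-0.1, 0.0, -6.2]
width: 0.0238
grip_force: 39.8
```

drive_tool:
  translation:
    - [0, 0, -4]
    - [0, 0, -4]
    - [0, 0, 0]
    - [0, 0, 0]
  roll: [0, 0, 0, 0]

```text
time_s: 4.75
ee_pos: [0.4542, 0.0636, 0.2142]
eef_rot: [-2.157, -2.271, 0.02]
force: [0.1, -0.3, -7.1]
width: 0.0233
grip_force: 39.8
```

```bash
python3 - <<'E'
from h import *
s=r.read_state();print(s['joint_positions'].round(3),s['force'],s['ft_torque'],R.from_rotvec(s['eef_rot']).as_matrix().round(4).tolist())
import pickle
im,d=r.grab_frame('wrist');np.save('w2.npy',im);pickle.dump(s,open('w2.pkl','wb'));np.save('w2d.npy',d)
cv2.imwrite('pics/w2.png',im[:,:,::-1]);
E
```

```text
[-0.057  0.532 -0.277  2.061  0.246  0.595 -0.452] [ 0.06692584 -0.34990193 -7.05332131] [-0.13290834  0.03482475  0.03326083] [[-0.0517, 0.9985, -0.0157], [0.9987, 0.0516, -0.0024], [-0.0016, -0.0158, -0.9999]]
```

View pics/w2.png

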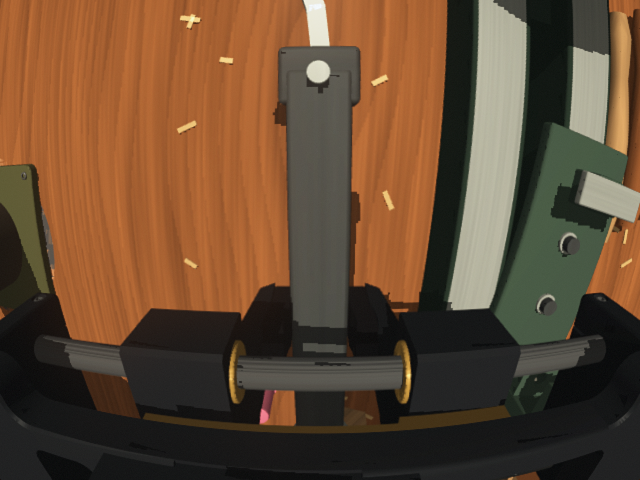

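The arm is held and lifted, with the bar central in the fingers and the rig visible at the right. I'll move beside the fork to see its bore.

drive_tool:
  translation:
    - [-4.2, 2.4, -0.4]
    - [-4.2, 2.4, -0.4]
    - [-4.2, 2.4, -0.4]
    - [-4.2, 2.4, -0.4]
    - [0, 0, 0]
  roll: [0, 0, 0, 5.4, 5.5]

```text
time_s: 5.3
ee_pos: [0.5611, -0.1084, 0.226]
eef_rot: [-2.381, -2.042, 0.028]
force: [-0.2, -0.6, -6.6]
width: 0.0233
grip_force: 39.8
```

drive_tool:
  translation:
    - [0, 0, 0]
    - [0, 0, 0]
    - [0, 0, 0]
  roll: [0, 0, 0]

```text
time_s: 5.6
ee_pos: [0.5579, -0.0968, 0.2274]
eef_rot: [-2.355, -2.06, 0.025]
force: [0.2, -0.5, -6.1]
width: 0.0235
grip_force: 39.8
```

```bash
python3 - <<'E'
from h import *
s=r.read_state();print(s['time_s'],s['joint_positions'].round(3),s['ee_pos'],s['force'],s['ft_torque'],R.from_rotvec(s['eef_rot']).as_matrix().round(4).tolist())
import pickle
im,d=r.grab_frame('wrist');np.save('w3.npy',im);pickle.dump(s,open('w3.pkl','wb'));np.save('w3d.npy',d)
cv2.imwrite('pics/w3.png',im[:,:,::-1]);print(wproj([.657,-.051,.183],s))
E
```

```text
5.6 [ 0.237  0.637 -0.25   1.738  0.207  0.812 -0.245] [ 0.55793833 -0.0968452   0.22744163] [ 0.19703337 -0.53676483 -6.13631265] [-0.08057844  0.03359128  0.03609269] [[0.1329, 0.9909, -0.0198], [0.9911, -0.133, -0.0013], [-0.0039, -0.0194, -0.9998]]
[491.85522392 163.59077611]
```

View pics/w3.png

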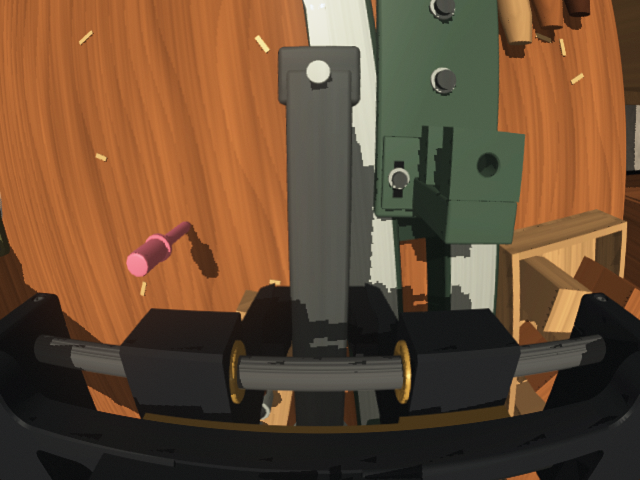

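Wrist view: fork bore at (488,164), fork top corners at about (445,132), (524,133), (516,206) and (446,198), sole's left edge at column 378.

```bash
python3 - <<'E'
from h import *
import pickle
s=pickle.load(open('w3.pkl','rb'))
b=wray(488,164,.183,s);print('bore',b.round(4))
for u,v,z in((445,132,.183),(524,133,.183),(516,206,.183),(446,198,.183),(378,60,.091),(376,215,.091),(498,30,.091),(499,110,.091)):print(u,v,wray(u,v,z,s).round(4))
d=np.load('w3d.npy')
# bar-top plane from wrist depth
m=r.camera_model('wrist');M=np.array(m['mount'])
P=[]
for v in range(110,300,4):
    for u in range(292,348,3):
        if d[v,u]<=0: continue
        x,y=(u-m['cx'])/m['fx'],(v-m['cy'])/m['fy'];t=np.hypot(x,y);k=np.array([x/t*np.tan(t),y/t*np.tan(t),1])*d[v,u]
        P.append(M[:3,:3]@k+M[:3,3])
P=np.array(P);A=np.c_[P[:,:2],np.ones(len(P))];c=np.linalg.lstsq(A,P[:,2],rcond=None)[0];print('bar top in tool: z=',c,'resid',np.std(A@c-P[:,2]))
Q=[]
im=np.load('w3.npy').astype(int);sat=im.max(2)-im.min(2)
print('bar centre cols',[(v,[287,352]) for v in (110,)])
Rt=R.from_rotvec(s['eef_rot']).as_matrix()
n=Rt@np.array([-c[0],-c[1],1]);print('bar normal world',-n/np.linalg.norm(n))
E
```

```text
bore [ 0.6546 -0.0511  0.183 ]
445 132 [ 0.6308 -0.0321  0.183 ]
524 133 [ 0.6787 -0.0352  0.183 ]
516 206 [ 0.6721 -0.0765  0.183 ]
446 198 [ 0.6288 -0.0674  0.183 ]
378 60 [0.6144 0.0226 0.091 ]
376 215 [ 0.5992 -0.0966  0.091 ]
498 30 [0.7171 0.0446 0.091 ]
499 110 [ 0.7089 -0.0219  0.091 ]
bar top in tool: z= [ 0.00064222 -0.03191442 -0.0116213 ] resid 0.0006049793940257489
bar centre cols [(110, [287, 352])]
bar normal world [-0.01173506  0.00617856  0.99991205]
```

drive_tool:
  translation:
    - [4.5, 0, 0]
    - [4.5, 1, 0]
    - [4.5, 2.5, 0]
    - [4.5, 3, 0]
    - [1.8, 2.4, 0]
  roll: [0, 0, 0, 0, 0]

```text
time_s: 6.15
ee_pos: [0.6712, 0.0897, 0.2264]
eef_rot: [-2.349, -2.066, 0.016]
force: [0.4, 1.9, -5.6]
width: 0.0232
grip_force: 39.8
```

drive_tool:
  translation:
    - [0, 0, 0]
    - [0, 0, 0]
    - [0, 0, 0]
  roll: [0, 0, 0]

```text
time_s: 6.45
ee_pos: [0.6696, 0.0799, 0.2259]
eef_rot: [-2.362, -2.057, 0.026]
force: [-0.4, -0.8, -6.0]
width: 0.0234
grip_force: 39.8
```

```bash
cat >> h.py <<'E'
ax=np.array([np.cos(np.radians(82.4)),np.sin(np.radians(82.4)),0]);bore=np.array([.6546,-.0511,.183])
def armpos(s,e=(-.0962,-.0005,.0144)):
    Rt=R.from_rotvec(s['eef_rot']).as_matrix();p=s['ee_pos']+Rt@np.array(e);q=p-bore;ay=np.cross([0,0,1],ax)
    return 'eye rig x,y,z mm',np.round([q@ax*1e3,q@ay*1e3,(p[2]-.075)*1e3],1),'yaw',np.degrees(np.arctan2(Rt[1,0],Rt[0,0])).round(2),'F',s['force'].round(1),'T',s['ft_torque'].round(2)
E
python3 - <<'E'
from h import *
s=r.read_state();print(s['time_s'],s['ee_pos'],armpos(s),s['joint_positions'].round(2),R.from_rotvec(s['eef_rot']).as_matrix()[:,2])
E
```

```text
6.45 [0.6695728  0.07993193 0.22585389] ('eye rig x,y,z mm', array([ 35.6,   3.7, 137.1]), 'yaw', np.float64(82.11), 'F', array([-0.4, -0.8, -6. ]), 'T', array([-0.21,  0.08,  0.03])) [-0.08  0.78 -0.22  1.39  0.18  1.01 -0.48] [-0.0189224  -0.00395806 -0.99981312]
```

drive_tool:
  translation:
    - [1.2, 0.35, 0]
    - [0, 0, 0]
    - [0, 0, 3]
    - [0, 0, 2.5]
    - [0, 0, 1.0]
  roll: [-0.2, 0, 0, 0, 0]

```text
time_s: 6.95
ee_pos: [0.6729, 0.092, 0.1588]
eef_rot: [-2.356, -2.06, 0.029]
force: [-1.4, 0.4, -6.6]
width: 0.0232
grip_force: 39.8
```

drive_tool:
  translation:
    - [0, 0, 0.3]
    - [0, 0, 0]
    - [0, 0, 0]
    - [0, 0, 0]
  roll: [0, 0, 0, 0]

```text
time_s: 7.35
ee_pos: [0.6758, 0.0926, 0.1597]
eef_rot: [-2.36, -2.062, 0.018]
force: [-0.0, 0.2, -5.7]
width: 0.0232
grip_force: 39.8
```

```bash
python3 - <<'E'
from h import *
import pickle
s=r.read_state();print(s['time_s'],s['ee_pos'],armpos(s))
im,d=r.grab_frame('scene');im=im[:,:,::-1]
cv2.imwrite('pics/s4.png',cv2.resize(im[190:310,310:470],None,fx=5,fy=5,interpolation=cv2.INTER_CUBIC))
E
```

```text
7.35 [0.67582206 0.09256004 0.15973962] ('eye rig x,y,z mm', array([49. , -1.2, 70.7]), 'yaw', np.float64(82.3), 'F', array([-0. ,  0.2, -5.7]), 'T', array([-0.05,  0.04,  0.03]))
```

View pics/s4.png

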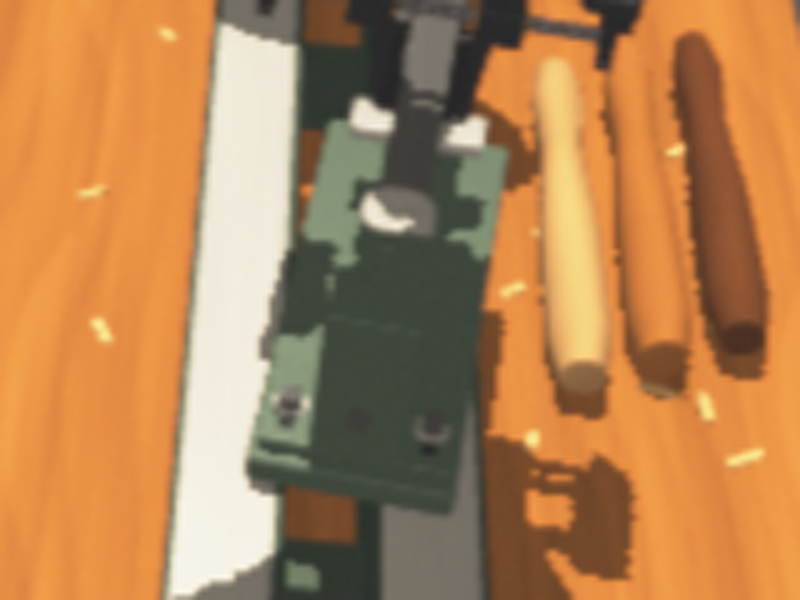

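Scene crop: the eye (398,208) stands in front of the fork and in line with it. Next I lower to mouth height and advance.

drive_tool:
  translation:
    - [0, -0.1, 0.5]
    - [0, 0, 0.45]
    - [0, 0, 0]
    - [0, 0, 0]
    - [0, 0, 0]
  roll: [-0.1, 0, 0, 0, 0]

```text
time_s: 7.9
ee_pos: [0.6738, 0.0925, 0.1488]
eef_rot: [-2.357, -2.063, 0.022]
force: [-0.3, -0.3, -5.8]
width: 0.0236
grip_force: 39.8
```

```bash
python3 - <<'E'
from h import *
s=r.read_state();print(s['time_s'],s['ee_pos'],armpos(s))
E
```

```text
7.9 [0.67376319 0.09246119 0.14881136] ('eye rig x,y,z mm', array([48.6,  0.7, 59.9]), 'yaw', np.float64(82.41), 'F', array([-0.3, -0.3, -5.8]), 'T', array([-0.12, -0.01, -0.03]))
```

drive_tool:
  translation:
    - [-1, 0, -0.1]
    - [-1, 0, 0]
    - [-1, 0, 0]
    - [-0.8, 0, 0]
    - [-0.5, 0, 0]
  roll: [0, 0, 0, 0, 0]

```text
time_s: 8.4
ee_pos: [0.668, 0.0477, 0.1501]
eef_rot: [-2.359, -2.062, 0.023]
force: [0.4, -0.0, -6.2]
width: 0.0238
grip_force: 39.8
```

drive_tool:
  translation:
    - [0, 0, 0]
    - [0, 0, 0]
    - [0, 0, 0]
  roll: [0, 0, 0]

```text
time_s: 8.7
ee_pos: [0.6681, 0.0509, 0.15]
eef_rot: [-2.355, -2.064, 0.021]
force: [-0.2, 0.1, -6.2]
width: 0.0233
grip_force: 39.8
```

```bash
python3 - <<'E'
from h import *
s=r.read_state();print(s['time_s'],s['ee_pos'],armpos(s))
E
```

```text
8.7 [0.66810088 0.05085724 0.15004442] ('eye rig x,y,z mm', array([ 6.6,  0.7, 61. ]), 'yaw', np.float64(82.47), 'F', array([-0.2,  0.1, -6.2]), 'T', array([-0.14,  0.02, -0.03]))
```

Inside the mouth with no contact. Next I feel for the web in small steps.

drive_tool:
  translation:
    - [-0.3, 0, 0]
    - [-0.1, 0, 0]
    - [0, 0, 0]
    - [0, 0, 0]
  roll: [0, 0, 0, 0]

```text
time_s: 9.1
ee_pos: [0.6676, 0.0458, 0.15]
eef_rot: [-2.357, -2.063, 0.022]
force: [0.4, -0.8, -6.9]
width: 0.0237
grip_force: 39.8
```

drive_tool:
  translation:
    - [-0.15, 0, 0]
    - [0, 0, 0]
    - [0, 0, 0]
  roll: [0, 0, 0]

```text
time_s: 9.4
ee_pos: [0.6673, 0.0443, 0.1501]
eef_rot: [-2.357, -2.063, 0.022]
force: [-0.0, -0.3, -6.6]
width: 0.0236
grip_force: 39.8
```

drive_tool:
  translation:
    - [-0.15, 0, 0]
    - [0, 0, 0]
    - [0, 0, 0]
  roll: [0, 0, 0]

```text
time_s: 9.7
ee_pos: [0.6672, 0.0429, 0.1501]
eef_rot: [-2.357, -2.063, 0.022]
force: [0.0, -0.7, -6.3]
width: 0.0231
grip_force: 39.8
```

drive_tool:
  translation:
    - [-0.1, 0, 0]
    - [0, 0, 0]
    - [0, 0, 0]
  roll: [0, 0, 0]

```text
time_s: 10.0
ee_pos: [0.6672, 0.0428, 0.1502]
eef_rot: [-2.356, -2.064, 0.02]
force: [-0.3, 3.3, -6.2]
width: 0.0235
grip_force: 39.8
```

drive_tool:
  translation:
    - [-0.1, 0, 0]
    - [0, 0, 0]
    - [0, 0, 0]
  roll: [0, 0, 0]

```text
time_s: 10.3
ee_pos: [0.6671, 0.0427, 0.1503]
eef_rot: [-2.355, -2.064, 0.018]
force: [0.4, 5.4, -4.8]
width: 0.0234
grip_force: 39.8
```

drive_tool:
  translation:
    - [-0.1, 0, 0]
    - [0, 0, 0]
    - [0, 0, 0]
  roll: [0, 0, 0]

```text
time_s: 10.6
ee_pos: [0.6671, 0.0428, 0.1504]
eef_rot: [-2.354, -2.064, 0.017]
force: [1.0, 6.6, -5.7]
width: 0.0232
grip_force: 39.8
```

Contact with the web is at y = 0.0428, so the aligned position is y = 0.0443, as vision predicted. Now back off and lay down.

drive_tool:
  translation:
    - [0.45, 0, 0]
    - [0, 0, 0]
    - [0, 0, 0]
  roll: [0, 0, 0]

```text
time_s: 10.9
ee_pos: [0.6671, 0.0429, 0.1498]
eef_rot: [-2.358, -2.063, 0.025]
force: [0.5, 0.5, -6.4]
width: 0.0234
grip_force: 39.8
```

drive_tool:
  translation:
    - [0, 0, 0.2]
    - [0, 0, 0]
    - [0, 0, 0]
  roll: [0, 0, 0]

```text
time_s: 11.2
ee_pos: [0.6674, 0.0436, 0.148]
eef_rot: [-2.358, -2.063, 0.023]
force: [1.7, -1.1, -4.8]
width: 0.0238
grip_force: 39.8
```

drive_tool:
  translation:
    - [0, 0, 0.1]
    - [0, 0, 0]
    - [0, 0, 0]
  roll: [0, 0, 0]

```text
time_s: 11.5
ee_pos: [0.6674, 0.0438, 0.1477]
eef_rot: [-2.358, -2.063, 0.022]
force: [-1.4, -2.1, -0.2]
width: 0.0234
grip_force: 39.8
```

```bash
python3 - <<'E'
from h import *
s=r.read_state();print(s['time_s'],s['ee_pos'],armpos(s))
E
```

```text
11.5 [0.66744019 0.04378703 0.14765337] ('eye rig x,y,z mm', array([-0.5,  0.6, 58.8]), 'yaw', np.float64(82.39), 'F', array([-1.4, -2.1, -0.2]), 'T', array([-0.43,  0.49,  0.02]))
```

drive_tool:
  translation:
    - [0.05, 0, 0.05]
    - [0, 0, 0]
    - [0, 0, 0]
  roll: [0, 0, 0]

```text
time_s: 11.8
ee_pos: [0.6675, 0.0438, 0.1476]
eef_rot: [-2.359, -2.063, 0.023]
force: [-3.7, -3.1, 5.1]
width: 0.0235
grip_force: 39.9
```

drive_tool:
  translation:
    - [0, 0, 0]
    - [0, 0, 0]
    - [0, 0, 0]
    - [0, 0, 0]
    - [0, 0, 0]
  roll: [0, 0, 0, 0, 0]
  fingers: 100

```text
time_s: 12.3
ee_pos: [0.6675, 0.0452, 0.1465]
eef_rot: [-2.356, -2.064, 0.021]
force: [-0.2, -0.3, 0.3]
width: 0.0536
grip_force: 0.0
```

```bash
python3 - <<'E'
from h import *
s=r.read_state();print(s['time_s'],s['ee_pos'],s['width'],s['grip_force'],armpos(s),s['joint_positions'].round(3),R.from_rotvec(s['eef_rot']).as_matrix().round(4)[:,2])
E
```

```text
12.3 [0.66745213 0.04522386 0.1464803 ] 0.05363879475362714 0.0 ('eye rig x,y,z mm', array([ 0.9,  0.7, 57.5]), 'yaw', np.float64(82.43), 'F', array([-0.2, -0.3,  0.3]), 'T', array([-0.07,  0.06, -0.02])) [-0.027  0.865 -0.215  1.481  0.219  0.836 -0.451] [-0.0164 -0.0019 -0.9999]
```

Arm laid down and released. Up and over to the pin, turning so the fingers close along world y.

drive_tool:
  translation:
    - [0, 0, -3]
    - [0, 0, -4.5]
    - [0, 0, -1.5]
    - [0, 0, 0]
    - [0, 0, 0]
  roll: [0, 0, 8.4, 8.5, 8.5]

```text
time_s: 12.8
ee_pos: [0.6693, 0.0453, 0.2376]
eef_rot: [-2.76, -1.488, 0.021]
force: [-0.3, -0.1, -1.2]
width: 0.0536
grip_force: 0.0
```

drive_tool:
  translation:
    - [0, 0, 0]
    - [0, 0, 0]
    - [0, 0, 0]
    - [0, 0, 0]
    - [0, 0, 0]
  roll: [8.5, 8.5, 8.5, 8.5, 8.5]

```text
time_s: 13.3
ee_pos: [0.6689, 0.0453, 0.2365]
eef_rot: [-3.117, -0.388, 0.026]
force: [0.2, 0.5, 0.2]
width: 0.0534
grip_force: 0.0
```

drive_tool:
  translation:
    - [-3, 4, 0]
    - [-3, 4.5, 0]
    - [-3, 4.5, 0]
    - [-3, 4.5, 0]
    - [-3, 4.5, 0]
  roll: [8.5, 6, 0, 0, 0]
  fingers: 120

```text
time_s: 13.8
ee_pos: [0.5424, -0.1715, 0.2393]
eef_rot: [3.139, 0.001, -0.025]
force: [0.9, -0.4, 0.9]
width: 0.0467
grip_force: 0.0
```

```bash
python3 - <<'E'
from h import *
s=r.read_state();print(s['time_s'],s['ee_pos'],s['width'],s['joint_positions'].round(3),R.from_rotvec(s['eef_rot']).as_matrix().round(4).tolist(),delta(s,[.485,-.227,.22]))
E
```

```text
13.8 [ 0.54238921 -0.17152914  0.23926675] 0.046698541988496496 [ 0.136  0.622  0.145  1.735 -0.107  0.808 -1.24 ] [[0.9999, 0.0008, -0.016], [0.0007, -1.0, -0.0025], [-0.016, 0.0024, -0.9999]] [-5.71  5.54  2.03]
```

drive_tool:
  translation:
    - [-3, 3, 0]
    - [-2.7, 2.5, 0]
    - [0, 0, 0]
    - [0, 0, 0]
    - [0, 0, 0]
  roll: [0, 0, 0, 0, 0]

```text
time_s: 14.3
ee_pos: [0.4878, -0.2239, 0.2402]
eef_rot: [3.14, 0.004, -0.024]
force: [0.1, 1.0, 0.1]
width: 0.0468
grip_force: 0.0
```

```bash
python3 - <<'E'
from h import *
import pickle
s=r.read_state();im,d=r.grab_frame('wrist');np.save('w5.npy',im);pickle.dump(s,open('w5.pkl','wb'));np.save('w5d.npy',d)
cv2.imwrite('pics/w5.png',im[:,:,::-1]);print(s['ee_pos'],wproj([.485,-.227,.131],s))
E
```

```text
[ 0.48782475 -0.22388971  0.24020459] [322.22019925 233.71331676]
```

View pics/w5.png

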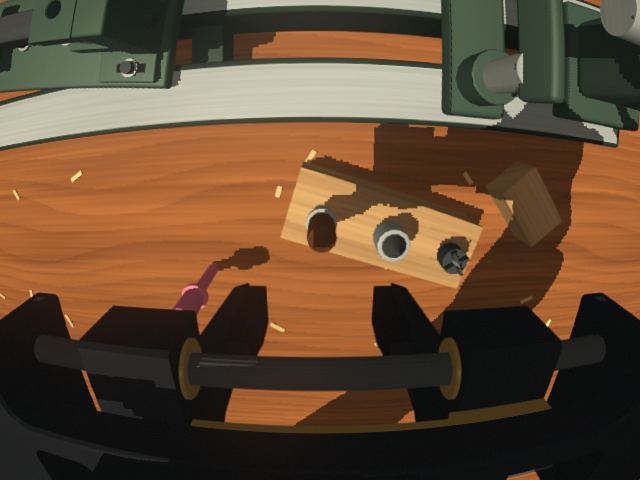

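Wrist view: the pin's brown grip is at (321,235) between the fingers' columns, with the live centre at (393,245) and the drive centre at (454,259). The fork is at top left. I'll segment the grip's top.

```bash
python3 - <<'E'
from h import *
import pickle
s=pickle.load(open('w5.pkl','rb'));im=np.load('w5.npy').astype(int)
m=(im.sum(2)<190)[200:262,300:345]
rows=np.where(m[:,10:34].sum(1)>8)[0]+200;print(rows.min(),rows.max())
for v in range(218,258,3):
    c=np.where(m[v-200])[0]+300;print(v,c.min() if len(c) else 0,c.max() if len(c) else 0,len(c),im[v,321])
for v in (236,238):
  p=wray(321.5,v,.131,s);print(p.round(4),delta(s,[p[0],p[1],.094]))
E
```

```text
213 250
218 311 332 22 [52 34 20]
221 310 333 24 [54 33 20]
224 309 334 26 [53 34 19]
227 309 334 26 [58 36 23]
230 308 334 26 [57 36 22]
233 308 335 24 [57 36 22]
236 308 335 24 [55 35 21]
239 313 335 23 [54 32 18]
242 313 334 22 [54 34 21]
245 313 333 21 [53 32 20]
248 313 330 16 [90 52 31]
251 320 322 3 [92 53 32]
254 0 0 0 [177 104  54]
257 0 0 0 [176 105  54]
[ 0.4833 -0.2265  0.131 ] [-0.23  0.24 14.63]
[ 0.4818 -0.2265  0.131 ] [-0.38  0.24 14.63]
```

drive_tool:
  translation:
    - [-0.25, 0.25, 3]
    - [0, 0, 4]
    - [0, 0, 4]
    - [0, 0, 2.6]
    - [0, 0, 1.0]
  roll: [0, 0, 0, 0, 0]
  fingers: 140

```text
time_s: 14.85
ee_pos: [0.4812, -0.2261, 0.0916]
eef_rot: [-3.141, -0.004, 0.031]
force: [-0.5, -0.3, -0.1]
width: 0.0398
grip_force: 0.0
```

drive_tool:
  translation:
    - [0, 0, 0]
    - [0, 0, 0]
    - [0, 0, 0]
  roll: [0, 0, 0]

```text
time_s: 15.15
ee_pos: [0.4828, -0.2284, 0.0957]
eef_rot: [3.138, 0.001, -0.022]
force: [0.8, -0.1, 1.1]
width: 0.0395
grip_force: 0.0
```

```bash
python3 - <<'E'
from h import *
s=r.read_state();print(s['time_s'],s['width'],s['force'],s['joint_positions'].round(3),R.from_rotvec(s['eef_rot']).as_matrix().round(4)[:,2],delta(s,[.483,-.2265,.094]))
E
```

```text
15.15 0.03950846238229196 [ 0.82870594 -0.12896366  1.05090872] [ 0.302  0.802  0.081  1.952 -0.128  0.404 -1.093] [-0.0138 -0.0035 -0.9999] [ 0.03 -0.19  0.17]
```

drive_tool:
  translation:
    - [0, -0.15, 0.1]
    - [0, 0, 0]
    - [0, 0, 0]
  roll: [0, 0, 0]

```text
time_s: 15.45
ee_pos: [0.4817, -0.2266, 0.0937]
eef_rot: [3.139, 0.0, -0.025]
force: [-0.7, 0.5, -0.7]
width: 0.0401
grip_force: 0.0
```

drive_tool:
  translation:
    - [0, 0, 0]
    - [0, 0, 0]
    - [0, 0, 0]
    - [0, 0, 0]
    - [0, 0, 0]
  roll: [0, 0, 0, 0, 0]
  fingers: 255
  force: 50

```text
time_s: 15.95
ee_pos: [0.4815, -0.2266, 0.0933]
eef_rot: [3.139, 0.0, -0.026]
force: [-0.8, 0.1, 0.5]
width: 0.0208
grip_force: 49.9
```

```bash
python3 - <<'E'
from h import *
s=r.read_state();print(s['time_s'],s['ee_pos'],s['width'],s['grip_force'],s['force'],s['ft_torque'])
E
```

```text
15.95 [ 0.48149629 -0.22655147  0.09326659] 0.020778963117965583 49.94835656136274 [-0.82707919  0.14654845  0.49528169] [ 0.11623915  0.17941395 -0.03776586]
```

drive_tool:
  translation:
    - [-0.02, 0, -1]
    - [-0.04, 0, -2.5]
    - [-0.06, 0, -4]
    - [-0.07, 0, -4.5]
    - [-0.07, 0, -4.5]
  roll: [0, 0, 0, 0, 0]

```text
time_s: 16.45
ee_pos: [0.481, -0.2262, 0.2604]
eef_rot: [3.139, -0.0, -0.027]
force: [0.3, -0.7, -1.0]
width: 0.0207
grip_force: 50.0
```

drive_tool:
  translation:
    - [-0.05, 0, -3.5]
    - [0, 0, 0]
    - [0, 0, 0]
    - [0, 0, 0]
  roll: [0, 0, 0, 0]

```text
time_s: 16.85
ee_pos: [0.4807, -0.2257, 0.2922]
eef_rot: [3.14, 0.0, -0.03]
force: [-0.7, -0.2, -1.5]
width: 0.0208
grip_force: 49.9
```

```bash
python3 - <<'E'
from h import *
s=r.read_state();print(s['time_s'],s['ee_pos'],s['width'],s['force'],s['joint_positions'].round(3),R.from_rotvec(s['eef_rot']).as_matrix().round(4).tolist(),delta(s,[.6531,-.0511,.288]))
E
```

```text
16.85 [ 0.48068436 -0.22565435  0.29221704] 0.020795114785655603 [-0.68261906 -0.20327872 -1.47713218] [ 0.25   0.507  0.155  1.775 -0.086  0.884 -1.129] [[0.9998, 0.0003, -0.0192], [0.0002, -1.0, -0.0012], [-0.0192, 0.0012, -0.9998]] [ 17.25 -17.45   0.07]
```

drive_tool:
  translation:
    - [3.8, -4.3, 0.06]
    - [3.8, -4.4, 0.06]
    - [3.8, -4.4, 0.06]
    - [3.8, -4.4, 0.06]
    - [0, 0, 0]
  roll: [0, 0, 0, 0, 0]

```text
time_s: 17.35
ee_pos: [0.616, -0.0653, 0.2856]
eef_rot: [-3.137, -0.02, 0.028]
force: [0.1, 1.0, -0.4]
width: 0.0208
grip_force: 50.0
```

drive_tool:
  translation:
    - [0, 0, 0]
    - [0, 0, 0]
    - [0, 0, 0]
    - [0, 0, 0]
  roll: [0, 0, 0, 0]

```text
time_s: 17.75
ee_pos: [0.6121, -0.0767, 0.2887]
eef_rot: [3.139, -0.004, -0.027]
force: [-0.2, -0.3, -1.1]
width: 0.0211
grip_force: 49.9
```

```bash
python3 - <<'E'
from h import *
import pickle
s=r.read_state();im,d=r.grab_frame('wrist');np.save('w6.npy',im);pickle.dump(s,open('w6.pkl','wb'));np.save('w6d.npy',d)
cv2.imwrite('pics/w6.png',cv2.resize(im[100:400,160:480,::-1],None,fx=2,fy=2,interpolation=cv2.INTER_CUBIC)[:600]);print(s['ee_pos'],s['time_s'],s['force'])
p=s['ee_pos']+[.0015,0,-.0833];print('tip exp',wproj(p,s),'bore exp',wproj(bore,s),delta(s,[.6531,-.0511,.288]))
E
```

```text
[ 0.61207755 -0.0766719   0.28870067] 17.75 [-0.22143913 -0.30372398 -1.1238773 ]
tip exp [317.60114212 239.1782154 ] bore exp [279.81841384 171.54941066] [ 4.1  -2.57 -0.01]
```

View pics/w6.png

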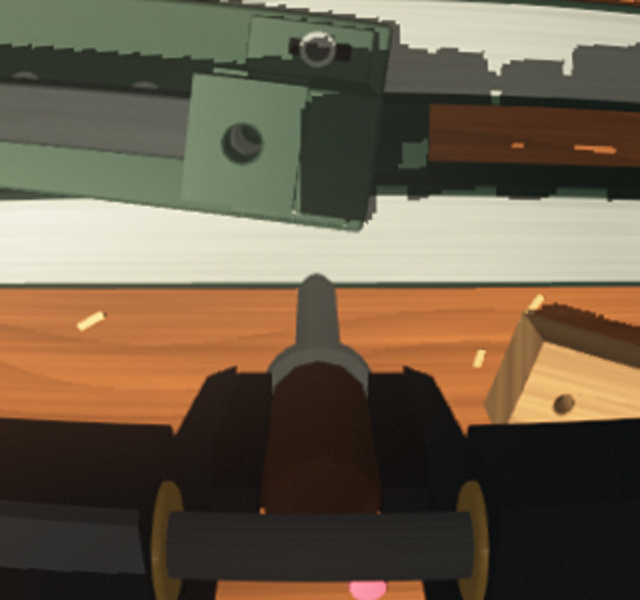

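Crop: the pin hangs straight, nose tip at full pixel (318.5,236.5), fork bore at (281,171.5), close to the predicted values.

```bash
python3 - <<'E'
from h import *
import pickle
s=pickle.load(open('w6.pkl','rb'));im=np.load('w6.npy').astype(int)
# bore segmentation: dark blob near (281,171)
g=im[155:190,262:300].sum(2);m=(g<150).astype(np.uint8);n,l,st,ce=cv2.connectedComponentsWithStats(m);print([(st[i].tolist(),(ce[i]+[262,155]).round(1).tolist()) for i in range(1,n) if st[i,4]>15])
for v in (171,172):print('bore',wray(280.8,v,.183,s).round(4))
z=s['ee_pos'][2]-.0833
p=wray(318.3,236.4,z,s);print('tip rim',p.round(4),'tip-TCP',(p-[.0045,0,0]-s['ee_pos']).round(4),'z',z)
# shank edges in rows
for v in(245,250,255,262):print(v,im[v,300:338:3].sum(1))
E
```

```text
[([19, 8, 9, 9, 46], [284.7, 167.0]), ([10, 12, 16, 14, 56], [277.4, 175.8])]
bore [ 0.655  -0.0518  0.183 ]
bore [ 0.6543 -0.0518  0.183 ]
tip rim [ 0.6155 -0.0771  0.2054] tip-TCP [-0.0011 -0.0005 -0.0833] z 0.20540066760876696
245 [357 356 356 255 226 238 230 230 226 281 370 368 368]
250 [376 380 382 241 222 231 228 229 223 249 391 386 385]
255 [385 384 387 230 222 226 225 224 219 224 382 380 384]
262 [374 375 375 220 219 230 226 224 219 218 349 348 354]
```

drive_tool:
  translation:
    - [2.2, -1.3, 0]
    - [2.1, -1.2, 0]
    - [0, 0, 0.8]
    - [0, 0, 0]
    - [0, 0, 0]
  roll: [0, 0, 0, 0, 0]

```text
time_s: 18.3
ee_pos: [0.6545, -0.0514, 0.2797]
eef_rot: [3.138, -0.002, -0.029]
force: [-0.4, -0.9, -1.2]
width: 0.0204
grip_force: 49.9
```

drive_tool:
  translation:
    - [0, 0, 0]
    - [0, 0, 0]
    - [0, 0, 0]
  roll: [0, 0, 0]

```text
time_s: 18.6
ee_pos: [0.6555, -0.0505, 0.2803]
eef_rot: [3.139, -0.001, -0.025]
force: [-0.2, 0.8, -0.9]
width: 0.0207
grip_force: 49.9
```

```bash
cat >> h.py <<'E'
def st():
    s=r.read_state();print(s['time_s'],s['ee_pos'].round(4),'F',s['force'].round(1),'T',s['ft_torque'].round(2),'zax',R.from_rotvec(s['eef_rot']).as_matrix()[:,2].round(4),'delta(hover .272)',delta(s,[.6557,-.0513,.272]));return s
E
python3 -c "from h import *;st()"
```

```text
18.6 [ 0.6555 -0.0505  0.2803] F [-0.2  0.8 -0.9] T [ 0.    0.11 -0.06] zax [-0.0162 -0.0024 -0.9999] delta(hover .272) [0.03 0.07 0.83]
```

drive_tool:
  translation:
    - [0.02, 0.07, 0.6]
    - [0.01, 0, 0.6]
    - [0, 0, 0]
    - [0, 0, 0]
  roll: [0, 0, 0, 0]

```text
time_s: 19.0
ee_pos: [0.6555, -0.0508, 0.2674]
eef_rot: [3.139, 0.0, -0.027]
force: [-0.0, 0.3, -2.0]
width: 0.021
grip_force: 50.0
```

drive_tool:
  translation:
    - [0.01, 0, 0.3]
    - [0, 0, 0.2]
    - [0, 0, 0]
  roll: [0, 0, 0]

```text
time_s: 19.3
ee_pos: [0.6555, -0.0509, 0.2626]
eef_rot: [3.139, 0.0, -0.027]
force: [0.3, 0.6, -1.6]
width: 0.0208
grip_force: 50.0
```

drive_tool:
  translation:
    - [0, 0, 0.3]
    - [0, 0, 0]
    - [0, 0, 0]
  roll: [0, 0, 0]

```text
time_s: 19.6
ee_pos: [0.6557, -0.051, 0.2598]
eef_rot: [3.139, 0.0, -0.026]
force: [-0.2, 0.0, -1.8]
width: 0.0207
grip_force: 49.9
```

The nose is in the bore. Continue by feel.

drive_tool:
  translation:
    - [0.01, 0, 0.3]
    - [0, 0, 0]
    - [0, 0, 0]
  roll: [0, 0, 0]

```text
time_s: 19.9
ee_pos: [0.6557, -0.051, 0.2567]
eef_rot: [3.139, 0.0, -0.027]
force: [0.2, 0.2, -1.0]
width: 0.0205
grip_force: 49.9
```

drive_tool:
  translation:
    - [0.01, 0, 0.3]
    - [0, 0, 0.3]
    - [0, 0, 0]
  roll: [0, 0, 0]

```text
time_s: 20.2
ee_pos: [0.6555, -0.0511, 0.2503]
eef_rot: [3.139, 0.0, -0.027]
force: [0.4, -1.1, -1.2]
width: 0.021
grip_force: 49.9
```

```bash
python3 -c "from h import *;st()"
```

```text
20.2 [ 0.6555 -0.0511  0.2503] F [ 0.4 -1.1 -1.2] T [-0.24  0.09  0.02] zax [-0.0174 -0.0025 -0.9998] delta(hover .272) [-0.02  0.03 -2.17]
```

drive_tool:
  translation:
    - [0.01, 0, 0.3]
    - [0.01, 0, 0.3]
    - [0, 0, 0]
  roll: [0, 0, 0]

```text
time_s: 20.5
ee_pos: [0.6556, -0.051, 0.2443]
eef_rot: [3.139, 0.0, -0.027]
force: [0.4, 0.0, -1.1]
width: 0.0207
grip_force: 49.9
```

drive_tool:
  translation:
    - [0.01, 0, 0.3]
    - [0, 0, 0]
    - [0, 0, 0]
  roll: [0, 0, 0]

```text
time_s: 20.8
ee_pos: [0.6558, -0.051, 0.2417]
eef_rot: [3.139, 0.0, -0.027]
force: [0.8, -1.0, -2.0]
width: 0.0209
grip_force: 49.9
```

drive_tool:
  translation:
    - [0, 0, 0.3]
    - [0, 0, 0]
    - [0, 0, 0]
  roll: [0, 0, 0]

```text
time_s: 21.1
ee_pos: [0.6558, -0.0511, 0.2388]
eef_rot: [3.139, 0.0, -0.026]
force: [-0.9, -0.9, -1.1]
width: 0.0208
grip_force: 49.9
```

drive_tool:
  translation:
    - [0.01, 0, 0.3]
    - [0, 0, 0]
    - [0, 0, 0]
  roll: [0, 0, 0]

```text
time_s: 21.4
ee_pos: [0.6558, -0.0514, 0.2358]
eef_rot: [3.139, -0.0, -0.026]
force: [0.2, -2.2, -0.7]
width: 0.021
grip_force: 49.9
```

drive_tool:
  translation:
    - [0, 0, 0.3]
    - [0, 0, 0]
    - [0, 0, 0]
  roll: [0, 0, 0]

```text
time_s: 21.7
ee_pos: [0.6556, -0.0514, 0.2326]
eef_rot: [3.139, -0.0, -0.027]
force: [-0.1, -2.5, -0.8]
width: 0.0205
grip_force: 49.9
```

drive_tool:
  translation:
    - [0.01, 0, 0.3]
    - [0, 0, 0.2]
    - [0, 0, 0]
  roll: [0, 0, 0]

```text
time_s: 22.0
ee_pos: [0.6558, -0.0514, 0.2277]
eef_rot: [3.139, -0.0, -0.026]
force: [-1.1, -3.0, -0.6]
width: 0.0205
grip_force: 50.0
```

```bash
python3 -c "from h import *;st()"
```

```text
22.0 [ 0.6558 -0.0514  0.2277] F [-1.1 -3.  -0.6] T [-0.97  0.26  0.01] zax [-0.0168 -0.0029 -0.9999] delta(hover .272) [-0.09 -0.   -4.43]
```

drive_tool:
  translation:
    - [0.01, 0.03, 0.3]
    - [0, 0, 0.3]
    - [0, 0, 0]
  roll: [0, 0, 0]

```text
time_s: 22.3
ee_pos: [0.6558, -0.0515, 0.2215]
eef_rot: [3.139, 0.0, -0.027]
force: [0.3, -2.6, -0.7]
width: 0.0209
grip_force: 50.0
```

drive_tool:
  translation:
    - [0.01, 0, 0.3]
    - [0, 0, 0]
    - [0, 0, 0]
  roll: [0, 0, 0]

```text
time_s: 22.6
ee_pos: [0.6558, -0.0514, 0.2186]
eef_rot: [3.139, 0.0, -0.027]
force: [-0.3, -3.5, -0.6]
width: 0.0207
grip_force: 50.0
```

drive_tool:
  translation:
    - [0, 0, 0.3]
    - [0, 0, 0]
    - [0, 0, 0]
  roll: [0, 0, 0]

```text
time_s: 22.9
ee_pos: [0.6558, -0.0514, 0.2157]
eef_rot: [3.139, 0.0, -0.026]
force: [-0.8, -4.9, 0.7]
width: 0.0205
grip_force: 50.0
```

drive_tool:
  translation:
    - [0.01, 0, 0.3]
    - [0, 0, 0]
    - [0, 0, 0]
  roll: [0, 0, 0]

```text
time_s: 23.2
ee_pos: [0.6558, -0.0514, 0.2126]
eef_rot: [3.139, 0.0, -0.027]
force: [-0.2, -4.3, 0.3]
width: 0.021
grip_force: 50.0
```

```bash
python3 -c "from h import *;st()"
```

```text
23.2 [ 0.6558 -0.0514  0.2126] F [-0.2 -4.3  0.3] T [-1.08  0.37  0.  ] zax [-0.017  -0.0024 -0.9999] delta(hover .272) [-0.11  0.   -5.93]
```

drive_tool:
  translation:
    - [0.01, 0.04, 0.3]
    - [0, 0, 0]
    - [0, 0, 0]
  roll: [0, 0, 0]

```text
time_s: 23.5
ee_pos: [0.6559, -0.0515, 0.2097]
eef_rot: [3.139, 0.0, -0.026]
force: [-1.0, -4.1, 0.7]
width: 0.0208
grip_force: 50.0
```

drive_tool:
  translation:
    - [0, 0, 0.3]
    - [0, 0, 0]
    - [0, 0, 0]
  roll: [0, 0, 0]

```text
time_s: 23.8
ee_pos: [0.6561, -0.0516, 0.2074]
eef_rot: [3.139, 0.0, -0.025]
force: [-1.1, -2.0, 4.7]
width: 0.021
grip_force: 49.9
```

drive_tool:
  translation:
    - [0.01, 0, 0.3]
    - [0, 0, 0]
    - [0, 0, 0]
  roll: [0, 0, 0]

```text
time_s: 24.1
ee_pos: [0.6562, -0.0515, 0.2046]
eef_rot: [3.14, 0.0, -0.025]
force: [-2.3, -3.4, 4.9]
width: 0.0205
grip_force: 49.9
```

drive_tool:
  translation:
    - [0, 0, 0.3]
    - [0, 0, 0]
    - [0, 0, 0]
  roll: [0, 0, 0]

```text
time_s: 24.4
ee_pos: [0.6563, -0.0515, 0.2017]
eef_rot: [3.14, 0.0, -0.024]
force: [-2.0, -2.7, 5.3]
width: 0.021
grip_force: 49.9
```

```bash
python3 -c "from h import *;st()"
```

```text
24.4 [ 0.6563 -0.0515  0.2017] F [-2.  -2.7  5.3] T [-0.68  0.62  0.04] zax [-0.0154 -0.0018 -0.9999] delta(hover .272) [-0.17 -0.01 -7.03]
```

Plunger felt at about 5 N and moving freely. About 9 mm to go.

drive_tool:
  translation:
    - [-0.02, 0, 0.3]
    - [0, 0, 0]
    - [0, 0, 0]
  roll: [0, 0, 0]

```text
time_s: 24.7
ee_pos: [0.6558, -0.0512, 0.1979]
eef_rot: [3.14, 0.001, -0.026]
force: [-0.4, -3.0, 2.3]
width: 0.0203
grip_force: 49.9
```

drive_tool:
  translation:
    - [0, 0, 0.3]
    - [0, 0, 0]
    - [0, 0, 0]
  roll: [0, 0, 0]

```text
time_s: 25.0
ee_pos: [0.6558, -0.0512, 0.1948]
eef_rot: [3.14, 0.001, -0.026]
force: [-0.0, -1.3, 2.6]
width: 0.0205
grip_force: 49.9
```

drive_tool:
  translation:
    - [0, 0, 0.2]
    - [0, 0, 0]
    - [0, 0, 0]
  roll: [0, 0, 0]

```text
time_s: 25.3
ee_pos: [0.6559, -0.0512, 0.193]
eef_rot: [3.14, 0.001, -0.025]
force: [-1.0, -2.1, 4.8]
width: 0.0209
grip_force: 49.9
```

drive_tool:
  translation:
    - [0, 0, 0.1]
    - [0, 0, 0]
    - [0, 0, 0]
  roll: [0, 0, 0]

```text
time_s: 25.6
ee_pos: [0.656, -0.0513, 0.1925]
eef_rot: [3.14, 0.001, -0.024]
force: [-1.0, -1.6, 7.1]
width: 0.0208
grip_force: 49.9
```

drive_tool:
  translation:
    - [0, 0, 0.1]
    - [0, 0, 0]
    - [0, 0, 0]
  roll: [0, 0, 0]

```text
time_s: 25.9
ee_pos: [0.656, -0.0512, 0.1924]
eef_rot: [3.14, 0.001, -0.024]
force: [-2.7, -0.0, 11.9]
width: 0.0206
grip_force: 50.0
```

drive_tool:
  translation:
    - [0, 0, 0.1]
    - [0, 0, 0]
    - [0, 0, 0]
  roll: [0, 0, 0]

```text
time_s: 26.2
ee_pos: [0.6561, -0.0513, 0.1923]
eef_rot: [3.14, 0.001, -0.023]
force: [-5.0, -1.6, 17.0]
width: 0.0208
grip_force: 50.0
```

drive_tool:
  translation:
    - [0, 0, 0.1]
    - [0, 0, 0]
    - [0, 0, 0]
  roll: [0, 0, 0]

```text
time_s: 26.5
ee_pos: [0.6561, -0.0513, 0.1922]
eef_rot: [3.14, 0.0, -0.022]
force: [-6.7, 0.3, 21.9]
width: 0.0209
grip_force: 50.0
```

```bash
python3 -c "from h import *;st()"
```

```text
26.5 [ 0.6561 -0.0513  0.1922] F [-6.7  0.3 21.9] T [-0.14  1.64 -0.04] zax [-0.0142 -0.0013 -0.9999] delta(hover .272) [-0.15  0.01 -7.98]
```

The pin stops at exactly the predicted home height (0.192), firm at 22 N. I'll ease off, release and retreat.

drive_tool:
  translation:
    - [0, 0, -0.3]
    - [0, 0, 0]
  roll: [0, 0]

```text
time_s: 26.7
ee_pos: [0.6557, -0.0511, 0.1924]
eef_rot: [3.14, 0.001, -0.025]
force: [-2.3, -0.5, 8.0]
width: 0.0209
grip_force: 50.0
```

drive_tool:
  translation:
    - [0, 0, 0]
    - [0, 0, 0]
    - [0, 0, 0]
    - [0, 0, 0]
    - [0, 0, 0]
  roll: [0, 0, 0, 0, 0]
  fingers: 110

```text
time_s: 27.2
ee_pos: [0.6555, -0.0516, 0.1915]
eef_rot: [3.139, 0.0, -0.027]
force: [0.5, -0.1, 0.1]
width: 0.0498
grip_force: 0.0
```

drive_tool:
  translation:
    - [0, 0, -1.5]
    - [0, 0, -3]
    - [0, 0, -4]
    - [-3, 0, -2]
    - [-4, 0, 0]
  roll: [0, 0, 0, 0, 0]

```text
time_s: 27.7
ee_pos: [0.59, -0.0517, 0.301]
eef_rot: [3.139, 0.001, -0.012]
force: [-0.7, 0.3, -0.1]
width: 0.0501
grip_force: 0.0
```

drive_tool:
  translation:
    - [-3, 0, 0]
    - [0, 0, 0]
    - [0, 0, 0]
    - [0, 0, 0]
  roll: [0, 0, 0, 0]

```text
time_s: 28.1
ee_pos: [0.5586, -0.0514, 0.2986]
eef_rot: [3.139, 0.001, -0.024]
force: [0.5, -0.1, 0.6]
width: 0.0499
grip_force: 0.0
```

```bash
python3 - <<'E'
from h import *
s=st();im,d=r.grab_frame('wrist');print('pin top exp',wproj([.6546,-.0518,.23],s),'collar exp',wproj([.6546,-.0518,.188],s))
sc,_=r.grab_frame('scene')
a=cv2.resize(im[60:300,180:480,::-1],(500,400));b=cv2.resize(sc[190:310,310:430,::-1],(300,300),interpolation=cv2.INTER_CUBIC)
o=np.zeros((400,800,3),np.uint8);o[:,:500]=a;o[:300,500:]=b;cv2.imwrite('pics/fin.png',o)
E
```

```text
28.1 [ 0.5586 -0.0514  0.2986] F [ 0.5 -0.1  0.6] T [0.07 0.08 0.04] zax [-0.0152 -0.0023 -0.9999] delta(hover .272) [ 9.75 -0.01  2.51]
pin top exp [318.31953108  87.88027393] collar exp [318.35828335  93.14810152]
```

View pics/fin.png

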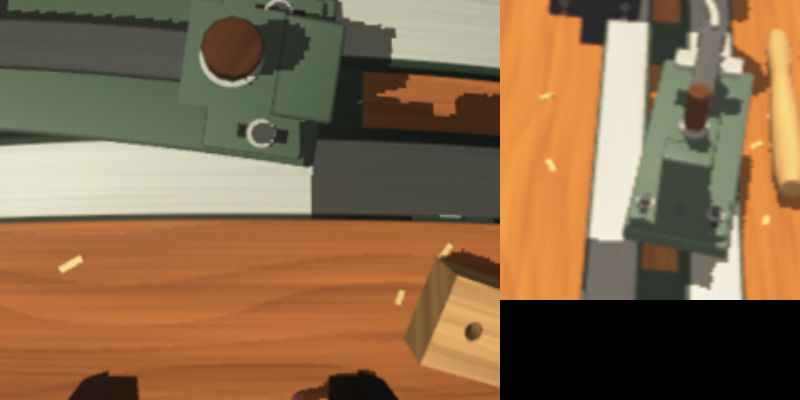

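The pin's top shows at full pixel (319,88) against (318.3,87.9) expected for seated. The collar lies on the fork, the bar runs over the rest, and the gripper is clear.

```bash
python3 -c "from workcell import r;print(r.sign_off())"
```

```text
the job is handed in; nothing more can be done
None
```

The job is handed in: the swing arm lies in the fork with its bar on the rest, the pin is home with its collar on the fork at no more than about 22 N push, and the gripper is clear, at about 28 s of the 72 s allowed.

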